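# One minute for the jar lids

## Task

The jar lids need one minute in boiling water, so set the square kitchen timer: turn its bar knob clockwise until the pointer is past the broad three-minute mark at the top of its scale, then turn it back to the one-minute mark and let go. Leave the round timer as it is.

Things in the scene. Friction and masses are not known exactly. Their poses are not given: they have to be found in the camera images.
- square_timer: The SQUARE timer: white case 90 x 90 mm, 45 mm high, fixed to the shelf, left or right in front of the robot. Origin: under its centre, on the knob's axis; z up; the zero tick is on its -x side, roughly facing the robot. Black ticks round the dial: clockwise seen from above, long ones at 0, 1, 2, 3 minutes, short ones at the halves; the three-minute tick (the top mark) is broad.
- square_grip (a point): Grip point in the square timer's black bar knob, on its axis, 76 mm above the shelf. The bar is 54 mm long, 14 mm thick, 34 mm high, from 53 to 87 mm above the shelf, on a steel disc 60 mm across whose top is at 53 mm. The point turns with the bar: x along its length, y across its thickness, z up; the pointer end (white line on top) is at -x.
- square_dial (a joint): Angle of the square timer's knob in rad, growing clockwise seen from above: 0 at the zero tick, 0.4 per minute, so 0.4 at one minute and 1.2 at the three-minute top mark; end stops at 0 and 1.5. Starts between 0 and 0.2. It turns with light friction (0.04 N m), has no spring and stays where it is left.
- round_pointer (a point): Pointer end of the bar knob on the ROUND timer, to be left as it is: white round case 94 mm across, 45 mm high, with the same dial, scale and knob. The point is on the bar's end face, 76 mm above the shelf; the knob's axis is 27 mm from it along the point's +x. The timers stand one left, one right, in either order, over 250 mm apart.

How it is judged (in metres and radians):
On the way:
1. the square timer's pointer is past the three-minute mark (value of joint square_dial above 1.2 rad), for 0.1 s.
At the end, for the whole second after the job is handed in: The square timer's knob, having been past the three-minute mark (1.2 rad), rests at the one-minute mark: 0.4 rad, within 0.18 rad (10 degrees, less than half a minute) either way (value of joint square_dial between 0.22 and 0.58 rad and velocity of joint square_dial between -0.05 and 0.05 rad/s); the robot touches nothing.
It fails at once if the round timer's knob is turned (its pointer moved by more than 8 mm) (distance of round_pointer from where it was at the start of the episode above 0.008 m).
It also fails if it takes over 35 s, if anything falls off the work surface, if the arm or the gripper's body presses on something with over 40 N, if the wrist force passes 120 N, or if a joint passes its speed limit or range.

## Robot

A 6-joint arm with a two-finger parallel gripper is mounted at the origin on the work surface. World frame = base frame: x ahead of the robot, y to its left, z up, the work surface at z = 0. Lengths are in mm, angles in rad, forces in N, time in s.
With the tool pointing down it reaches from about 275 to 825 mm from the base axis. Payload 5.2 kg.
Tool frame: the origin (TCP) lies at the very end of the fingers, on their centre line; the grasp point (between the pads) lies 19 mm behind it; z points along the fingers, y is the direction in which the jaws open and shut (so a half turn about z gives the same grasp; the last joint's range is limited). The gripper opens to 93 mm and grips with 3 to 60 N. Pads are 15 mm wide; open, the fingers measure 128 mm over their backs; the gripper's body (75 mm by 188 mm) begins 65 mm behind the grasp point.
Start: joints at [0.975, 0.259, 1.535, -0, 1.348, -0.203], TCP at [210.506, 508.126, 188.053] pointing down, gripper open.
Joint ranges: [-3.14, 3.14], [-0.91, 2.08], [0.19, 2.58], [-1.22, 4.36], [0.22, 2.71], [-3.12, 3.12]. Speed limits (rad/s): [2.57, 2.57, 3.14, 3.14, 3.14, 3.14].

## Interface

Orientations are given as [roll, pitch, yaw] about the fixed x, y, z axes, in that order (R = Rz(yaw) Ry(pitch) Rx(roll)).
In Python, from bench import robot gives the robot as it stands. The module is installed in compiled form; this text tells all that it offers. Calls block until the motion is done:
- robot.move_ptp(position, orientation): joint-space move of the TCP to a pose.
- robot.move_linear(position, ori=None, speed=150, f_stop=None): straight line of the TCP; ori=None keeps the orientation; speed is the mean speed in mm/s. With f_stop (N) it stops when the force on the tool has changed by that much, and returns True; else False.
- robot.move_j(angles): joint-space move.
- robot.move_gripper(opening): opening from 0.0 (shut) to 1.0 (fully open); the grip force is fixed at half the most; returns when the fingers have stopped.
- robot.sleep(seconds).
- robot.inverse_kinematics(position, orientation): joint angles nearest the present ones, or None.
- robot.get_image(name): name is "side" or "top" or "wrist"; returns a dict with "img" (384x512x3 uint8, blue, green, red), "fovy" (degrees; the focal length in pixels is half the picture's height over the tangent of half this angle, whatever the lens; pixels are square), "cx", "cy" (the principal point, pixels), "eye" and "orientation" of the camera in the world. Camera axes: x right, y down, z forward; pixel columns grow to the right and rows downward; lengths in mm; the calibration is good to about 2 mm. A picture is of the moment at which its call begins. There is no depth.
A pose or a line that the arm cannot do raises robot.MotionError and nothing moves.
- robot.hand_in(): hands the job in, once; it reports no verdict.
Readings, each from a call of its own:
- robot.current_t(): time.
- robot.current_qpos(): joint angles.
- robot.current_joint_vel(): joint speeds.
- robot.current_joint_efforts(): joint torques, N m.
- robot.current_tcp_pos(): TCP position.
- robot.current_eef_rot(): TCP orientation.
- robot.current_contact_force(): force on the tool from outside, world axes, zero at the start.
- robot.current_ft_torque(): the same for the moment, N m.
- robot.current_gripper_width(): opening from 0.0 (shut) to 1.0 (fully open).
Only numpy, scipy, OpenCV 4.12 (cv2) and the standard library are available. Lean on these libraries where they do the work, as an engineer would, in place of code of your own. Each camera call takes 0.05 s, during which the arm holds its last target. There are 200 camera calls.

## Working session

There is one attempt and no reset: what is moved stays moved. The work goes in short steps, each a Python script; the robot and the scene stay as the last script left them, time stands still between calls to the robot, and variables do not carry over. Pictures are saved under pics/ and viewed, about 8 in all and at most 12, crops included, and the job is handed in when it is done.

```bash
mkdir -p pics; python3 - <<'E'
from bench import robot
import cv2
for n in("top","side"):
    d=robot.get_image(n);cv2.imwrite(f"pics/{n}1.png",d["img"]);print(n,{k:v for k,v in d.items() if k!="img"})
print(robot.current_t(),robot.current_eef_rot())
E
```

```text
top {'fovy': 51.43183411703907, 'cx': 254.2805497989143, 'cy': 192.87670735441156, 'eye': array([487.34533344, -17.21111162, 838.22359193]), 'orientation': array([-3.05030516,  0.04396429, -1.5621201 ])}
side {'fovy': 44.72878708216463, 'cx': 254.52868932684638, 'cy': 194.82585240715179, 'eye': array([ 508.48070463, -701.96179472,  629.48757657]), 'orientation': array([-2.22388514,  0.02277316, -0.06622474])}
0.1 [-3.13996874e+00 -3.09649867e-04  2.74876487e+00]
```

View pics/top1.png

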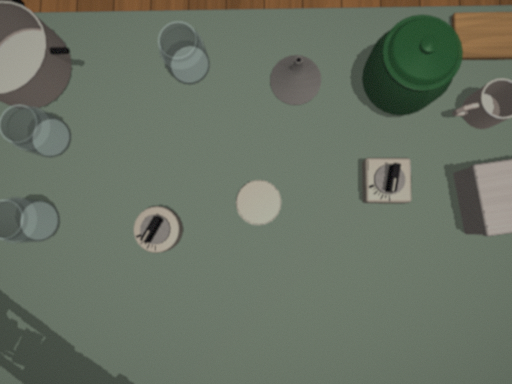

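The top view shows the square timer on the right at about pixel (388,181) and the round one on the left at (157,229). I'll enlarge the square one.

```bash
python3 - <<'E'
import cv2
a=cv2.imread("pics/top1.png")[145:217,340:436]
cv2.imwrite("pics/crop1.png",cv2.resize(a,None,fx=8,fy=8,interpolation=cv2.INTER_CUBIC))
E
```

```text
(no output)
```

View pics/crop1.png

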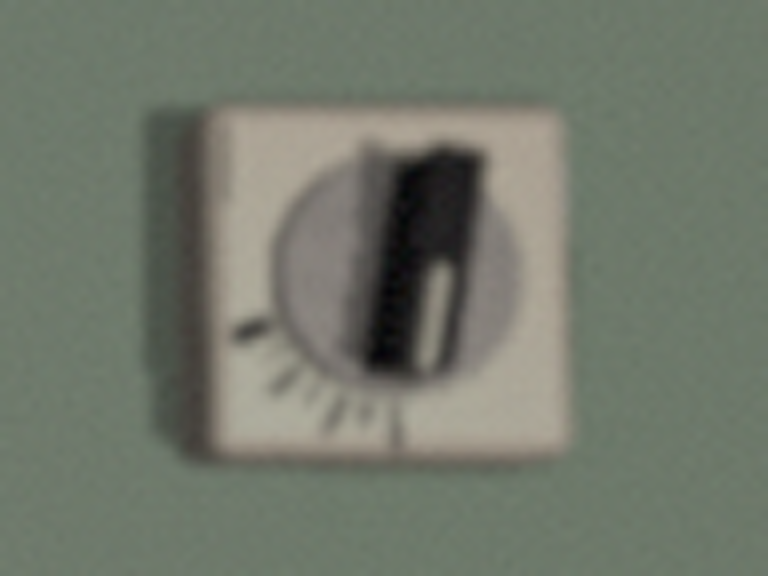

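View pics/side1.png

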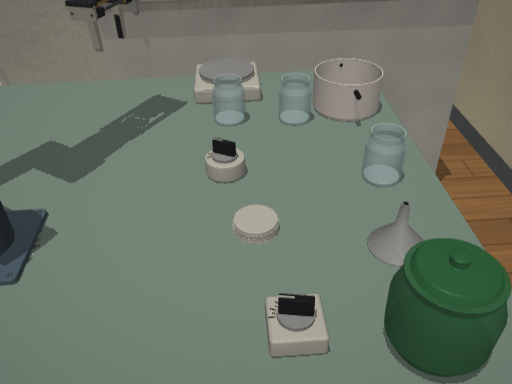

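The crop shows: case top corners (213,108), (563,110), (570,455), (213,455); disc centre about (398,272); white line from (443,262) to (430,368); zero tick (398,430). The broad tick (250,330) is clockwise from it. The side view confirms the square timer at (296,322), with free space around it.

```bash
cat > h.py <<'E'
from bench import robot
import numpy as np, cv2
from scipy.spatial.transform import Rotation as R
def ray(d,px,z):
    f=192/np.tan(np.radians(d["fovy"])/2)
    v=R.from_euler("xyz",d["orientation"]).apply([(px[0]-d["cx"])/f,(px[1]-d["cy"])/f,1])
    return d["eye"]+v*(z-d["eye"][2])/v[2]
E
python3 - <<'E'
from h import *
d=robot.get_image("top")
c=lambda u,v,z: ray(d,((u+.5)/8-.5+340,(v+.5)/8-.5+145),z)[:2]
P=[c(*p,45) for p in((213,108),(563,110),(570,455),(213,455))]
print(P,np.mean(P,0),[np.linalg.norm(P[i]-P[i-1]) for i in range(4)])
print("disc",c(398,272,53),"bar",c(441,262,87))
a,b=c(443,262,87),c(430,368,87);print("line",a,b,np.arctan2(*(b-a)[::-1]))
a,b=c(485,152,87),c(456,372,87);print("edge",np.linalg.norm(b-a),np.arctan2(*(b-a)[::-1]))
print("tick0",c(398,430,45),"3",c(250,330,45))
s=robot.get_image("side");print("side bar",ray(s,(296.5,296),87), ray(s,(279,296),87),ray(s,(314,297),87))
E
```

```text
[array([ 630.36991849, -204.12443538]), array([ 629.93289694, -289.82231457]), array([ 544.28723621, -289.25516392]), array([ 543.80220055, -202.68543541])] [ 587.09806304 -246.47183732] [np.float64(86.57967723729554), np.float64(85.69899349410385), np.float64(85.64753856200126), np.float64(86.57108728082572)]
disc [ 588.35217602 -246.30446151] bar [ 586.3661302  -246.35703768]
line [ 586.36747519 -246.81819122] [ 561.43639083 -243.2554726 ] 2.9996509785705174
edge 52.472858778462694 2.9901777429269316
tick0 [ 550.21873303 -247.78582103] 3 [ 574.8249132  -212.24364761]
side bar [ 588.87535331 -246.52997688   87.        ] [ 562.97267609 -244.30815299   87.        ] [ 614.4046369  -250.62725107   87.        ]
```

Both cameras agree: the axis is at about (587,−246.4), the bar direction is 2.995 rad and zero is at about 3.13 rad, so the dial reads about 0.135. Next I go above it, check with the wrist camera and descend.

```bash
python3 - <<'E'
from h import *
robot.move_ptp([587,-246.4,190],[np.pi,0,2.995])
d=robot.get_image("wrist");cv2.imwrite("pics/w1.png",d["img"])
print({k:v for k,v in d.items() if k!="img"},robot.current_qpos(),robot.current_t(),robot.current_tcp_pos())
np.save("w1.npy",{k:d[k] for k in d if k!="img"},allow_pickle=True)
E
```

```text
{'fovy': 61.24451680803558, 'cx': 249.49544411818187, 'cy': 191.83694987049782, 'eye': array([ 513.90774842, -235.40268194,  385.96944167]), 'orientation': array([ 2.86881079e+00, -5.27550026e-04,  1.42471326e+00])} [-5.70967227e-01  4.13595515e-01  1.30802280e+00  1.96823571e-04
  1.41991897e+00 -1.99640044e+00] 3.2083 [ 587.31592225 -245.47243584  190.07486699]
```

View pics/w1.png

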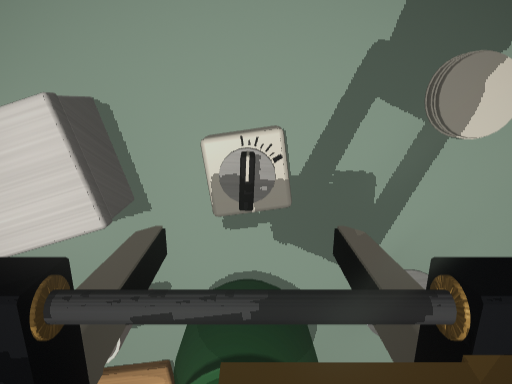

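The wrist view shows the bar top from (248,153) to (246,210). The square case is to the right of the box (corner 103,225), and the canister's near edge is at (250,279). I'll check these numerically.

```bash
python3 - <<'E'
from h import *
d=np.load("w1.npy",allow_pickle=True).item()
a,b=ray(d,(248,152.5),87)[:2],ray(d,(246.3,210.5),87)[:2]
print(a,b,(a+b)/2,np.linalg.norm(a-b),np.arctan2(*(a-b)[::-1]))
P=[ray(d,p,45)[:2] for p in((202,138),(283,127),(290,204),(215,216))];print(np.mean(P,0),P)
print("tick0",ray(d,(242,141),45)[:2],"tick3",ray(d,(277.5,158),45)[:2])
for z in(0,100,150,200):print(z,"can",ray(d,(250,279),z)[:2],"box",ray(d,(104,225),z)[:2])
E
```

```text
[ 559.06759709 -243.286894  ] [ 614.87585702 -253.24062779] [ 586.97172706 -248.2637609 ] 56.68896447136678 2.965092649833426
[ 586.71696362 -248.12432793] [array([ 543.39909882, -289.63252119]), array([ 544.49268794, -204.71114729]), array([ 628.60192831, -206.93052247]), array([ 630.3741394 , -291.22312079])]
tick0 [ 552.55148182 -248.82881129] tick3 [ 575.76408654 -214.29926158]
0 can [ 740.49926761 -267.85417961] box [ 637.12988446 -440.33985379]
100 can [ 681.79215385 -259.44639025] box [ 605.20452387 -387.24311873]
150 can [ 652.43859697 -255.24249556] box [ 589.24184357 -360.6947512 ]
200 can [ 623.0850401  -251.03860088] box [ 573.27916327 -334.14638368]
```

The wrist view agrees with the others within 2 mm. The box top is at about 85 mm, below the gripper body, and the canister's near edge is at about x = 715 mm, so both are clear. I'll use the axis (587,−247.2) and the bar at 2.98, and grip.

```bash
python3 - <<'E'
from h import *
def st(s): print(s,robot.current_t(),robot.current_tcp_pos().round(1),robot.current_eef_rot()[2].round(3),robot.current_contact_force().round(1),np.round(robot.current_ft_torque(),2),robot.current_gripper_width())
O=lambda y:[np.pi,0,y]
robot.move_linear([587,-247.2,110],O(2.98),speed=80)
print(robot.move_linear([587,-247.2,59],O(2.98),speed=50,f_stop=10)); st("down")
robot.move_gripper(0.0); st("grip")
E
```

```text
False
down 5.525 [ 587.3 -247.4   59.4] 2.98 [-0.2  0.2  0.7] [ 0.03  0.01 -0.04] 1.000538246004724
grip 6.975 [ 587.  -247.2   59. ] 2.98 [-0.8  0.6  0.2] [-0.01  0.04 -0.03] 0.007761819641720252
```

The width of 0.008 means the jaws shut on nothing, where the bar should give about 0.15. I'll look before moving.

```bash
python3 - <<'E'
from h import *
t=robot.get_image("top")["img"];s=robot.get_image("side")["img"];w=robot.get_image("wrist")["img"]
r=lambda a,f:cv2.resize(a,None,fx=f,fy=f,interpolation=cv2.INTER_CUBIC)
A=r(s[250:370,230:380],2.6667)[:320,:400];B=r(w[100:340,100:400],400/300)
cv2.imwrite("pics/m2.png",np.hstack([A,B]))
E
```

```text
(no output)
```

View pics/m2.png

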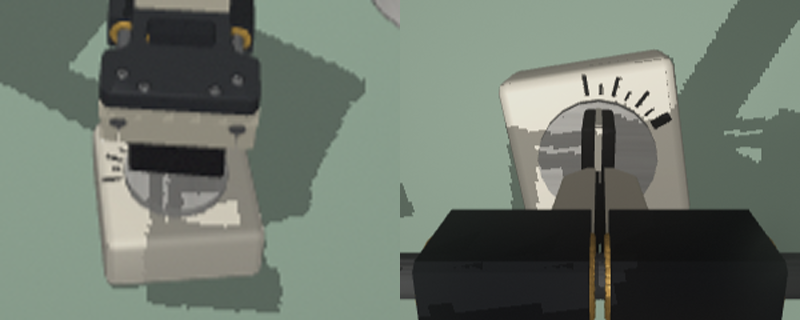

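The side view shows the bar (130–225,160) just under the gripper. The wrist view shows the bar with its white line (598,115) beyond the nearly shut fingers. That's ambiguous, so I'll enlarge the side view.

```bash
python3 - <<'E'
from h import *
s=robot.get_image("side")["img"]
cv2.imwrite("pics/m3.png",cv2.resize(s[255:365,225:365],None,fx=5,fy=5,interpolation=cv2.INTER_CUBIC))
f=lambda P:[(lambda d,v:(lambda c:(d["cx"]+192/np.tan(np.radians(d["fovy"])/2)*c[0]/c[2],d["cy"]+192/np.tan(np.radians(d["fovy"])/2)*c[1]/c[2]))(R.from_euler("xyz",d["orientation"]).inv().apply(v-d["eye"])))(robot.get_image("side"),np.array(P))]
for z in (59,78,143,190): 
    p=f([587,-247,z])[0]; print(z,((p[0]-225)*5,(p[1]-255)*5))
print(robot.current_gripper_width(),robot.current_tcp_pos())
E
```

```text
59 (np.float64(348.66086150496557), np.float64(267.5028971461663))
78 (np.float64(350.5359058372167), np.float64(226.53241320443044))
143 (np.float64(357.4468344583363), np.float64(75.52580220118273))
190 (np.float64(362.9828020735289), np.float64(-45.43734964490383))
0.002771880047702783 [ 587.00344647 -247.16325871   58.99901306]
```

View pics/m3.png

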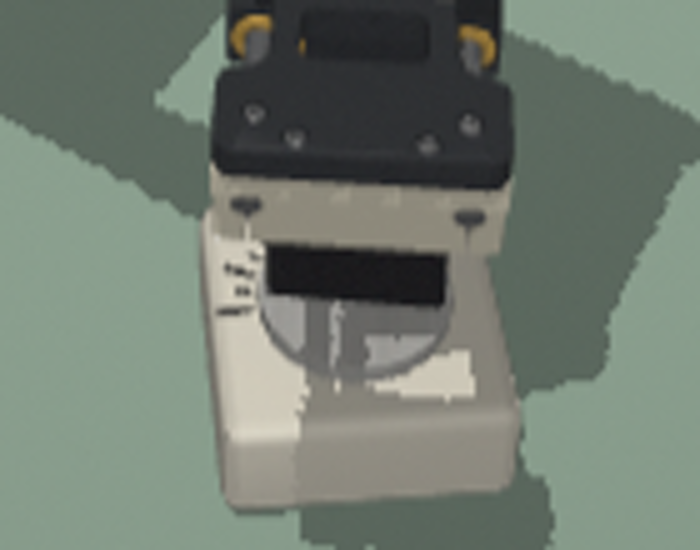

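The bar's front face is uniformly black, so a black finger could be hidden against it. I'll stretch the dark tones in the side and wrist views.

```bash
python3 - <<'E'
from h import *
g=lambda a:(255*np.clip(a/90.,0,1)**.6).astype(np.uint8)
s=robot.get_image("side")["img"];w=robot.get_image("wrist")["img"]
r=lambda a:cv2.resize(a,(400,500),interpolation=cv2.INTER_CUBIC)
cv2.imwrite("pics/m4.png",np.hstack([r(g(s[280:340,272:320])),r(g(w[160:310,190:310]))]))
E
```

```text
(no output)
```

View pics/m4.png

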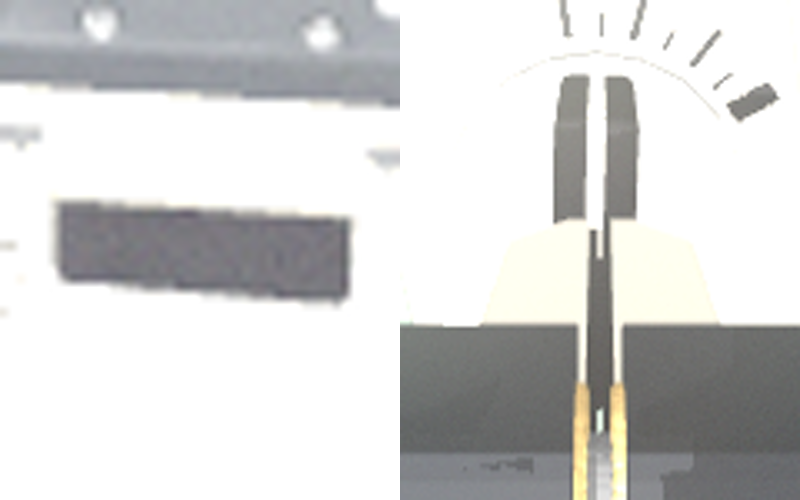

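The stretched view shows the fingertips shut above the bar: tips at raw row 226, bar top passing under them. The open tips in the first wrist view (170 px for 93 mm) also put them about 30 mm above the stated TCP. So the real fingers seem shorter than stated. I'll touch the bar top (87 mm) gently with the shut fingers to measure the offset.

```bash
python3 - <<'E'
from h import *
print(robot.current_t(),robot.current_contact_force())
print(robot.move_linear([587,-247.2,44],None,speed=10,f_stop=4),robot.current_tcp_pos(),robot.current_contact_force(),robot.current_ft_torque(),robot.current_t())
E
```

```text
7.475 [ 0.51456035  0.05257743 -0.95370173]
True [ 587.0501039  -247.22890565   56.69741257] [-1.04300796  0.05569764  4.4988156 ] [ 0.01051761  0.03925786 -0.06119552] 8.025
```

Contact came at a stated z of 56.7, so the fingertips really end 30 mm above the reported TCP. For tips at 58 mm I command z = 28.

```bash
python3 - <<'E'
from h import *
def st(s): print(s,round(robot.current_t(),2),robot.current_tcp_pos().round(1),robot.current_eef_rot()[2].round(3),robot.current_contact_force().round(1),np.round(robot.current_ft_torque(),2),round(robot.current_gripper_width(),3))
robot.move_linear([587,-247.2,75],speed=60)
robot.move_gripper(1.0)
print(robot.move_linear([587,-247.2,28],speed=40,f_stop=6)); st("down")
robot.move_gripper(0.0); st("grip")
E
```

```text
False
down 11.29 [ 587.2 -247.4   28.4] 2.98 [-0.3  0.3  0.5] [-0.02  0.02 -0.05] 0.999
grip 12.49 [ 586.9 -248.2   28. ] 2.98 [-0.8 -3.7 -1. ] [-0.72  0.12 -0.05] 0.147
```

The width of 0.147 (13.7 mm) means the bar is held. It pulled the TCP to y = −248.2, matching the wrist estimate. Now I turn it in steps.

```bash
python3 - <<'E'
from h import *
def st(s): print(s,round(robot.current_t(),2),robot.current_tcp_pos().round(1),robot.current_eef_rot()[2].round(3),robot.current_contact_force().round(1),np.round(robot.current_ft_torque(),2),round(robot.current_gripper_width(),3))
for y in (2.7,2.3,1.95,1.76):
    robot.move_ptp([587,-248.2,28],[np.pi,0,y]); st(y)
robot.sleep(.3); st("hold")
d=robot.get_image("wrist");cv2.imwrite("pics/w5.png",cv2.resize(d["img"][120:270,150:350],None,fx=4,fy=4,interpolation=cv2.INTER_CUBIC))
E
```

```text
2.7 12.87 [ 587.1 -247.9   28. ] 2.704 [ 0.1 -0.3  0.2] [-0.03 -0.05 -0.04] 0.149
2.3 13.33 [ 587.4 -247.5   28. ] 2.305 [3.2 2.8 0.6] [ 0.45 -0.45 -0.06] 0.146
1.95 13.76 [ 587.8 -247.3   28. ] 1.954 [ 3.9  3.8 -0.7] [ 0.66 -0.69 -0.02] 0.151
1.76 14.06 [ 588.1 -247.2   28. ] 1.764 [ 4.4  3.7 -1.5] [ 0.71 -0.81 -0.04] 0.152
hold 14.36 [ 588.1 -247.2   28.1] 1.764 [ 4.6  3.9 -1.7] [ 0.6  -0.78 -0.08] 0.148
```

View pics/w5.png

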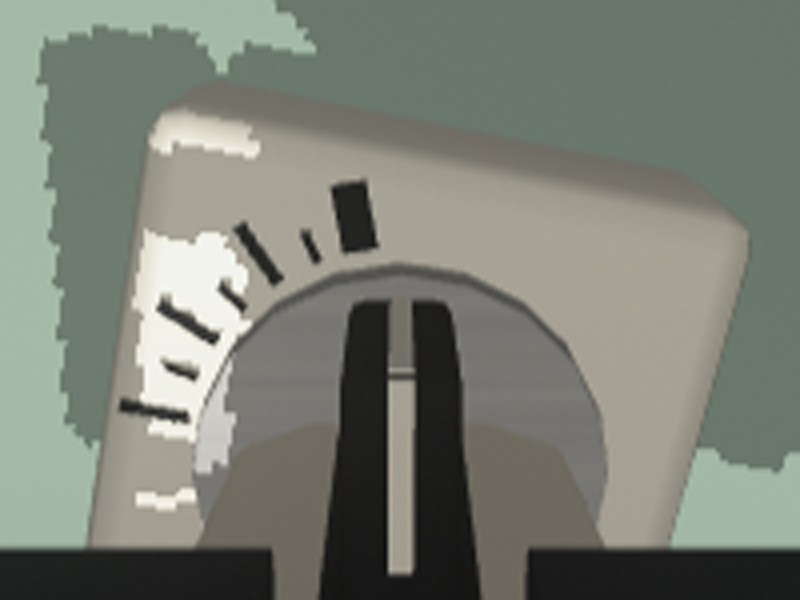

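The pointer (401, vertical) is clearly past the broad tick (355,215), which is tilted about 0.17 rad, so the dial reads about 1.36. Now back to one minute (yaw 2.72), release and lift.

```bash
python3 - <<'E'
from h import *
def st(s): print(s,round(robot.current_t(),2),robot.current_tcp_pos().round(1),robot.current_eef_rot()[2].round(3),robot.current_contact_force().round(1),round(robot.current_gripper_width(),3))
for y in (2.0,2.4,2.72):
    robot.move_ptp([587.3,-247.8,28],[np.pi,0,y]); st(y)
robot.sleep(.2)
robot.move_gripper(1.0); st("open")
robot.move_linear([587.3,-247.8,170],speed=80); robot.sleep(.3); st("up")
d=robot.get_image("wrist");cv2.imwrite("pics/w6.png",cv2.resize(d["img"][100:250,150:350],None,fx=4,fy=4,interpolation=cv2.INTER_CUBIC))
E
```

```text
2.0 14.75 [ 587.8 -247.3   28. ] 1.999 [ 3.3  3.3 -1. ] 0.15
2.4 15.22 [ 587.3 -247.6   28. ] 2.396 [ 1.6  3.  -0.1] 0.15
2.72 15.62 [ 587. -248.   28.] 2.714 [ 1.2  1.  -0. ] 0.15
open 17.13 [ 587.3 -247.8   28. ] 2.72 [ 0.6 -0.2  0.5] 0.997
up 19.36 [ 587.3 -247.8  169.9] 2.72 [ 0.  -0.1 -0.7] 0.999
```

View pics/w6.png

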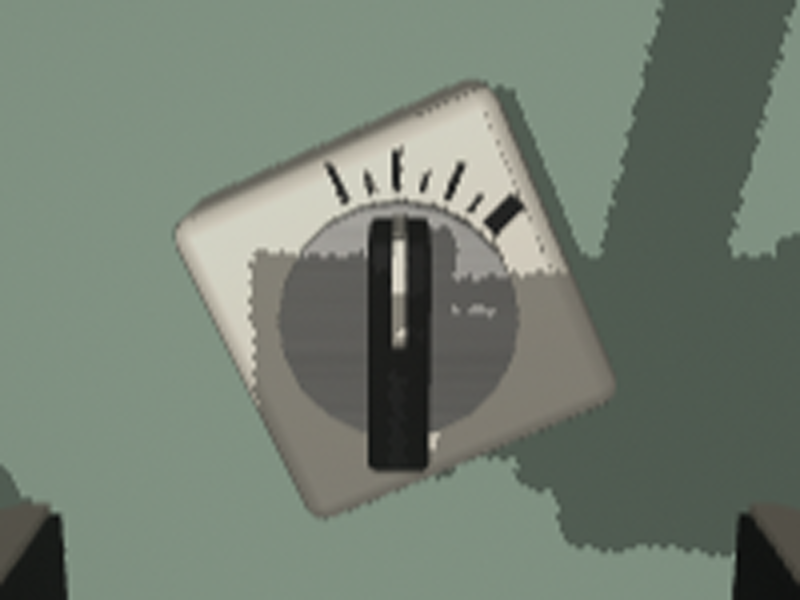

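The pointer line (399,225) is in line with the one-minute long tick (398,170), and the gripper is clear of the timer. Handing in.

```bash
python3 -c "
from bench import robot
robot.hand_in()"
```

```text
the job is handed in; nothing more can be done
```

The square timer is set to one minute and the job is handed in. I turned its knob clockwise to about 1.36 rad, held it there for 0.3 s, then turned it back and let go.

- **At the top:** the wrist picture showed the pointer past the broad three-minute mark, with the grip held at 13.7 mm on the 14 mm bar.
- **At the end:** the wrist picture showed the pointer in line with the one-minute tick. The gripper was well above the timer with no contact force, at about 19.4 s.
- **Round timer:** I never went near it, but I took no final picture of it.

**What disagreed:** the first grasp shut on nothing, at a width of 0.008. The fingertips really end about 30 mm above the reported TCP. I measured this by touching the bar's top: contact came at a reported z of 56.7 mm instead of 87 mm. I gripped again 30 mm lower. The camera estimates of the knob's axis also differed by up to about 2 mm in y, and turning forces stayed under about 7 N.

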